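# Hold the tensioner lever level over the opened parts washer

### The job

I need both hands for the brush and the air gun, so be my helper at the parts washer: swing its blue lid gently up and back until it rests against its stops, and let go of it. Then pinch the cast-iron lever at its balance point, on the slim arm a little way from the heavy hub, lift it so that it stays level, and bring it lengthways over the open tub without knocking it on the washer. Finish while holding it there in the gripper, level and still, the whole of it over the tub's mouth and a few centimetres to a hand's breadth above the rim; do not put it down, and leave the bin, the jar, the tin and the brush where they are.

Things in the scene. Friction and masses are not known exactly. Their poses are not given: they have to be found in the camera images.
- washer: Parts washer, fixed, tub empty: grey case 255 deep (x -125 to 130), 340 wide (y), 110 mm high, blue lid on top. Origin: middle of underside; z up; its front (lid handle, low drain cock) faces its own -x, towards the robot within 0.25 rad. Tub mouth x -120 to 55, y -165 to 165 mm, strainer shelf 50 mm below the rim. Pump housing behind it, rim-high, with two lid stops standing 70 mm above.
- tub_mouth (a point): Centre of the tub's open mouth at rim height (110 mm above the bench); axes as the washer's. The mouth reaches 87 mm either way in x and 165 mm in y.
- lid (a joint): Lid angle, rad: 0 closed (the start), grows as the front edge swings up and back; 1.70 (just past upright) is the stop. Lid 348 wide, 184 deep, 6 mm thick, front skirt 20 mm, 0.5 kg. It turns freely: let go before upright it falls shut, past upright it leans back on the stops by itself and stays.
- lid_hinge (a point): Middle of the lid's hinge axis, which runs along the washer's y, 116 mm above the bench, at the rear edge of the tub mouth; axes as the washer's.
- lid_handle (a point): Middle of the lid's handle: round black bar, 12 mm diameter, 130 mm long, parallel to the hinge, 42 mm out from the lid's front edge on two stubs 55 mm either side of the middle; fingers fit down in front of and behind it. Closed: 110 mm above the bench. Circles the hinge at 228 mm radius; at the stop 343 mm above the bench. Turns with the lid: y along the bar, x towards the hinge.
- lever: Dark cast-iron lever, 207 mm long, 0.55 to 0.9 kg, flat on the bench left or right of the washer. Hub (48 mm diameter, 46 high, 20 bore) at its -x end, eye (30 diameter, 34 high, 14 bore) at its +x end; between them a straight slim arm 13 mm wide (y), sides upright, 16 to 34 mm above the underside. Origin: at underside level, below the balance point; x from hub to eye, z up.
- lever_balance (a point): Balance point (centre of mass along the lever): middle of the slim arm's section, 25 mm above the underside, 46 mm from the hub's axis and 122 mm from the eye's axis, that is 22 mm beyond the hub's rim. Axes as the lever's.
- lever_hub (a point): Centre of the hub's top face, 46 mm above the underside.
- lever_eye (a point): Centre of the eye's top face, 34 mm above the underside.
- bin: Bystander: open blue plastic parts bin, 150 x 100 x 70 mm, with steel sockets in it, on the other side of the washer from the lever. Origin: centre of the underside.
- jar: Bystander: squat white jar with a green screw lid, 80 mm diameter, 76 mm high, at the far left of the bench. Origin: centre of the underside.
- tin: Bystander: flat yellow polish tin with steel lid, 84 mm diameter, 46 mm high, in front of the washer to the right. Origin: centre of the underside.
- brush: Bystander: cleaning brush with a wooden handle, about 200 mm long, lying at the far right of the bench, roughly along y. Origin: near its middle, on the bench.

How it is judged:
By the outcome, as a careful person would: the job done as asked, in the order asked, and still so for the second after the job is handed in, while the arm keeps its last pose, push and grip.
It also fails if it takes over 64 s, if anything falls off the work surface, if the arm or the gripper's body presses on something with over 40 N, if the wrist force passes 120 N, or if a joint passes its speed limit or range.

### The arm

A 7-joint arm with a two-finger parallel gripper is mounted at the origin on the work surface. World frame = base frame: x ahead of the robot, y to its left, z up, the work surface at z = 0. Lengths are in mm, angles in rad, forces in N, time in s.
With the tool pointing down it reaches from about 400 to 900 mm from the base axis. Payload 5.6 kg.
Tool frame: the origin (TCP) lies midway between the tips of the shut fingers; the grasp point (between the pads) lies tcp_to_grasp behind it (tcp_to_grasp is the distance from the TCP to the grasp point, in mm); z points along the fingers, y is the line along which they close (so a half turn about z gives the same grasp; the last joint's range is limited). The gripper opens to 92 mm and grips with 3 to 60 N. Pads are 20 mm wide; open, the fingers measure 128 mm over their backs; the gripper's body (75 mm by 189 mm) begins 69 mm behind the grasp point.
Start: joints at [1.273, 0.468, -0.012, 1.603, 0.006, 1.071, -0.056], TCP at [163.791, -629.032, 214.592] pointing down, gripper open.
Joint ranges: [-2.53, 2.53], [-0.31, 2.02], [-1.57, 1.55], [0.28, 2.44], [-1.29, 4.43], [0.15, 1.84], [-2.92, 2.92]. Speed limits (rad/s): [2.57, 2.57, 3.14, 3.14, 3.14, 3.14, 3.14].

### API

Orientations are given as [roll, pitch, yaw] about the fixed x, y, z axes, in that order (R = Rz(yaw) Ry(pitch) Rx(roll)).
In Python, from bench import * gives the robot as it stands.
- The arm moves only by the tool servo_tool, never from a script. Its argument "increments" is a list of rows, each an object of numbers: "tx", "ty", "tz": the shift along the tool's x, y, z in mm; "rx", "ry", "rz": the turn, a rotation vector about the tool's x, y, z in rad; "hand": the gripper's target within -1 to 1 (fully open at 1, half-way at 0, shut at -1). In form: [{"tx": .., "ty": .., "tz": .., "rx": .., "ry": .., "rz": .., "hand": ..}, ...]. A call has 1 to 20 rows; each row is the pose to reach, as a shift and turn from the pose commanded when the call began, along the tool's axes at that moment; what a row does not reach only later rows make up. A row lasts 1/8 s, in which the tool goes at most 62.5 mm and 10.7 degrees, less where a joint would pass 70% of its speed; a pose out of reach is approached as far as the arm can. A call with a gripper value outside its range is refused whole. The fingers move at their own pace and stop on an object; "newtons" is the grip in N (left out, the last holds). Time passes only in rows, so rows that repeat a pose let the fingers close. It gives the time, the measured TCP pose, the force, the opening and the grip force at its end, in the units of the state.
- get_state(): the state, without advancing time (a new reading comes with each control period).
- snapshot(name): name is "scene" or "top"; returns the picture (400x640x3 uint8, red, green, blue); there is no depth.
- get_calibration(name): a dict with "fx", "fy", "cx", "cy" (pixels), "dist_coeffs" ([k1, k2, p1, p2, k3] as OpenCV has them; the pictures are not rectified), "cam_to_world" (4x4, takes a point from camera to world coordinates). Camera axes: x right, y down, z forward; pixel columns grow to the right and rows downward; lengths in mm; the calibration is good to about 2 mm. A picture is of the moment at which its call begins. get_calibration takes no time and is no camera call.
- sign_off(): hands the job in; it is judged then, once.
The state is a dict: "time_s": time; "joint_positions": joint angles; "joint_vel": joint speeds; "effort": joint torques, N m; "tool_pos": TCP position; "orientation": TCP orientation; "force": force on the tool from outside, world axes, zero at the start; "torque": the same for the moment, N m; "gripper_width": opening from 0.0 (shut) to 1.0 (fully open); "gripper_force": force on a finger pad.
Only numpy, scipy, OpenCV 4.12 (cv2) and the standard library are available. Lean on these libraries where they do the work, as an engineer would, in place of code of your own. Each camera call takes 0.05 s, during which the arm holds its last target. There are 200 camera calls.

## Working session

There is one attempt and no reset: what is moved stays moved. The work goes in short steps, Python scripts to look and compute and a tool call to move; the robot and the scene stay as the last step left them, time stands still between calls to the robot, and variables do not carry over. Pictures are saved under pics/ and viewed, at most 10 in all, crops included, and the job is handed in when it is done.

Besides the shell and the picture viewer there is one more tool, called by a JSON object that holds its "method" and its "body". servo_tool: Moves the arm, as the interface text tells. Its arguments: {"type":"object","properties":{"increments":{"type":"array","items":{"type":"object","properties":{"tx":{"type":"number"},"ty":{"type":"number"},"tz":{"type":"number"},"rx":{"type":"number"},"ry":{"type":"number"},"rz":{"type":"number"},"hand":{"type":"number"}}}},"newtons":{"type":"number"}},"required":["increments"]}

```bash
mkdir -p pics; ls
python3 - <<'E'
from bench import *
import cv2
for n in("scene","top"):
    cv2.imwrite(f"pics/{n}0.png",snapshot(n)[:,:,::-1])
    c=get_calibration(n);print(c)
s=get_state();print(s)
try: print([k for k in globals() if 'grasp' in k], tcp_to_grasp)
except Exception as e: print(e)
E
```

```text
pics
{'fx': 390.438276857505, 'fy': 390.438276857505, 'cx': 318.7285445881227, 'cy': 201.9497634954477, 'dist_coeffs': array([-0.02562865,  0.        ,  0.        ,  0.        ,  0.        ]), 'cam_to_world': array([[-4.59426713e-01,  6.76014454e-01, -5.76135013e-01,
         1.08841727e+03],
       [ 8.88195384e-01,  3.45273317e-01, -3.03142370e-01,
         3.32740197e+02],
       [-6.00457640e-03, -6.50992162e-01, -7.59060703e-01,
         8.70621982e+02],
       [ 0.00000000e+00,  0.00000000e+00,  0.00000000e+00,
         1.00000000e+00]])}
{'fx': 361.8273994563435, 'fy': 361.8273994563435, 'cx': 326.4449060460994, 'cy': 202.53342573544728, 'dist_coeffs': array([-0.02332586,  0.        ,  0.        ,  0.        ,  0.        ]), 'cam_to_world': array([[ 3.58516133e-03, -9.93880530e-01,  1.10402171e-01,
         3.99750054e+02],
       [-9.99993571e-01, -3.56994137e-03,  3.35528417e-04,
         9.40934056e+00],
       [ 6.06541174e-05, -1.10402664e-01, -9.93886939e-01,
         1.21897931e+03],
       [ 0.00000000e+00,  0.00000000e+00,  0.00000000e+00,
         1.00000000e+00]])}
{'time_s': 0.1, 'joint_positions': array([ 1.27300476,  0.46827964, -0.0116314 ,  1.60351457,  0.00601505,
        1.07140415, -0.05631446]), 'joint_vel': array([-0.00247547, -0.00133451,  0.00050963, -0.00287076,  0.00142303,
        0.00024432, -0.00240987]), 'effort': array([ 1.02383638e-03, -5.21647310e+01, -1.25540514e-02, -2.44369555e+01,
       -5.68471884e-02,  1.40611944e-02,  5.76288858e-05]), 'tool_pos': array([ 163.64529561, -628.52635573,  213.74879171]), 'orientation': array([-3.14002571e+00,  1.14532144e-04,  2.54745382e-01]), 'force': array([ 0.00768563,  0.70453259, -0.22203756]), 'torque': array([0.02645988, 0.01156165, 0.01196717]), 'gripper_force': 0.0, 'gripper_width': 1.0023497982783822}
['tcp_to_grasp'] 18.700000000000003
```

View pics/scene0.png

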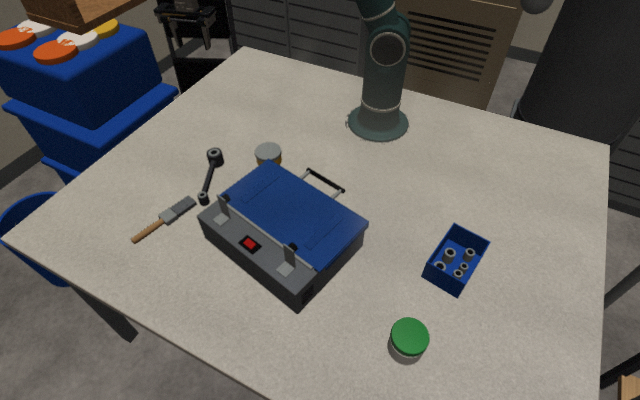

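View pics/top0.png

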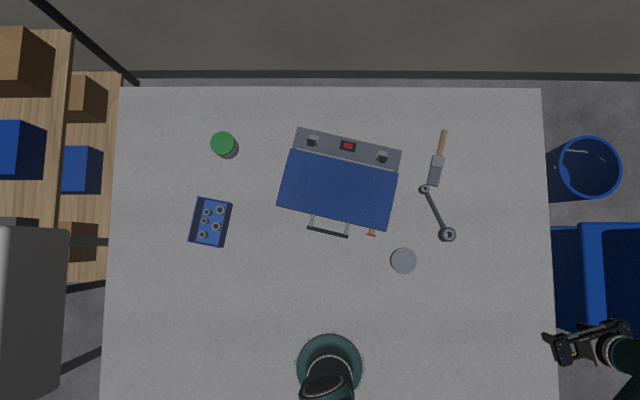

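The scene view shows the washer in the middle with its handle at about (325,181). The lever is at (215,155)–(203,198). The top view shows the lid at (337,190), the handle at (328,233), the lever hub at (448,234), the eye at (424,189) and the tin at (403,260). The lever is on the robot's right. The next step is to measure with colour masks.

```bash
cat > h.py <<'E'
from bench import *
import numpy as np, cv2
from scipy.spatial.transform import Rotation as R
def ray(n,p):
    c=get_calibration(n);K=np.array([[c['fx'],0,c['cx']],[0,c['fy'],c['cy']],[0,0,1]])
    u=cv2.undistortPoints(np.array(p,float).reshape(-1,1,2),K,c['dist_coeffs'])[:,0]
    T=c['cam_to_world'];return T[:3,3],np.c_[u,np.ones(len(u))]@T[:3,:3].T
def plane(n,p,z):
    o,d=ray(n,p);return o+d*((z-o[2])/d[:,2])[:,None]
def proj(n,P):
    c=get_calibration(n);K=np.array([[c['fx'],0,c['cx']],[0,c['fy'],c['cy']],[0,0,1]])
    W=np.linalg.inv(c['cam_to_world']);return cv2.projectPoints(np.array(P,float).reshape(-1,1,3),cv2.Rodrigues(W[:3,:3])[0],W[:3,3],K,c['dist_coeffs'])[0][:,0]
def blobs(m,amin=15):
    cs,_=cv2.findContours(m.astype(np.uint8),cv2.RETR_EXTERNAL,cv2.CHAIN_APPROX_NONE)
    return [c for c in cs if cv2.contourArea(c)>amin]
def toolinc(pos,rpy=None):
    "target world pose -> shift & rotvec in current tool axes"
    s=get_state();r=R.from_euler('xyz',s['orientation'])
    t=r.inv().apply(np.array(pos)-s['tool_pos'])
    return t.round(1),(r.inv()*R.from_euler('xyz',rpy)).as_rotvec().round(4) if rpy is not None else None
E
python3 - <<'E'
from h import *
im=cv2.imread("pics/top0.png");g=im.max(2).astype(int);hsv=cv2.cvtColor(im,cv2.COLOR_BGR2HSV)
roi=np.zeros((400,640),bool);roi[140:240,270:405]=1
m=(hsv[...,1]>130)&(abs(hsv[...,0].astype(int)-112)<15)&roi
c=max(blobs(m),key=cv2.contourArea)
W=plane("top",c[:,0],119)
r=cv2.minAreaRect(W[:,:2].astype(np.float32));print("lid",r);print(cv2.boxPoints(r))
roi[:]=0;roi[218:245,300:355]=1
for c in blobs((g<75)&roi,5):print("handle",cv2.minAreaRect(c),cv2.minAreaRect(plane("top",c[:,0],110)[:,:2].astype(np.float32)))
roi[:]=0;roi[178:250,412:465]=1
b=blobs((g<105)&roi)
for c in b:
  print("lever",cv2.contourArea(c),cv2.boundingRect(c))
x,y,w,h=270,130,200,140
cv2.imwrite("pics/crop0.png",cv2.resize(im[y:y+h,x:x+w],None,fx=4,fy=4,interpolation=cv2.INTER_CUBIC))
E
```

```text
lid ((564.2747802734375, -22.569046020507812), (344.6563415527344, 183.21124267578125), 76.74274444580078)
[[ 435.5915  -169.29736]
 [ 613.9202  -211.31204]
 [ 692.95807  124.15927]
 [ 514.62933  166.17395]]
handle ((326.97064208984375, 231.61766052246094), (41.47359085083008, 3.6380343437194824), 14.03624439239502) ((433.5107727050781, 7.953010559082031), (126.77068328857422, 11.110867500305176), 76.20368194580078)
lever 510.5 (418, 178, 38, 64)
```

View pics/crop0.png

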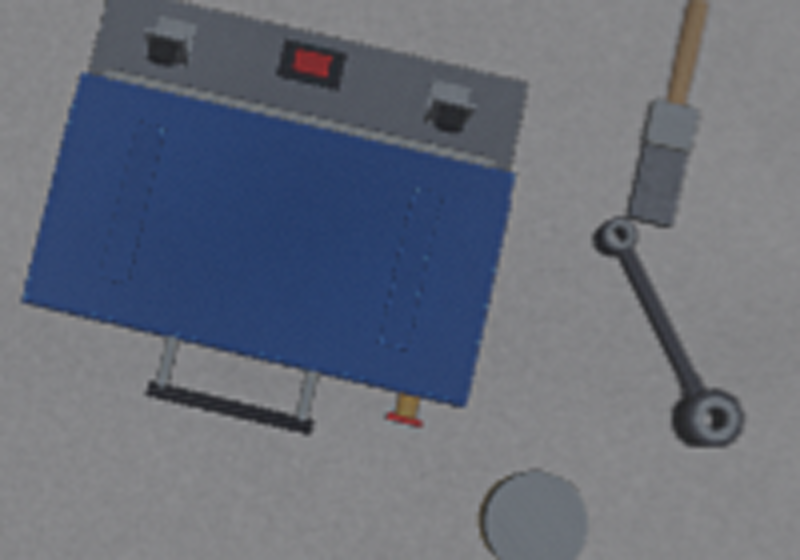

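The crop gives hub top centre at px ≈(448.2,234.4) and eye at ≈(424.9,188.4). The brush ends right by the eye, and the tin is well clear of the hub. Handle and lid agree on washer yaw ≈ -0.232, with the handle at (434,8,110) and the hinge at (656,-44).

Run:
```python
from h import *
hub=plane("top",[[448.1,234.2]],46)[0];eye=plane("top",[[424.9,188.3]],34)[0]
d=(eye-hub)[:2];L=np.hypot(*d);print("hub",hub,"eye",eye,"len",L,"az",np.arctan2(d[1],d[0]))
print("bal",hub[:2]+d/L*46)
print("scene px",proj("scene",[hub,eye,[434,8,110]]).round(1))
print("tin",plane("top",[[403.5,260.5]],46)[0])
print(toolinc([450,-350,220],[np.pi,0,.8]),toolinc([434,8,220],[np.pi,0,1.339]))
im=cv2.imread("pics/scene0.png");a=im[135:215,185:365]
cv2.imwrite("pics/crop1.png",cv2.resize(a,None,fx=4,fy=4,interpolation=cv2.INTER_CUBIC))
```

```text
hub [ 428.2472693  -384.66448885   46.        ] eye [ 580.03292263 -316.44987517   34.        ] len 166.40948913883966 az 0.42236658931137366
bal [ 470.2048529  -365.80815893]
scene px [[214.  151.9]
 [201.7 193.9]
 [325.  179.9]]
tin [ 343.71783314 -238.21201698   46.        ]
(array([ 347.3, -197.4,   -6. ]), array([-1.600e-03, -3.000e-04, -5.453e-01])) (array([ 422. , -547.9,   -5.4]), array([-1.5000e-03, -7.0000e-04, -1.0843e+00]))
```

View pics/crop1.png

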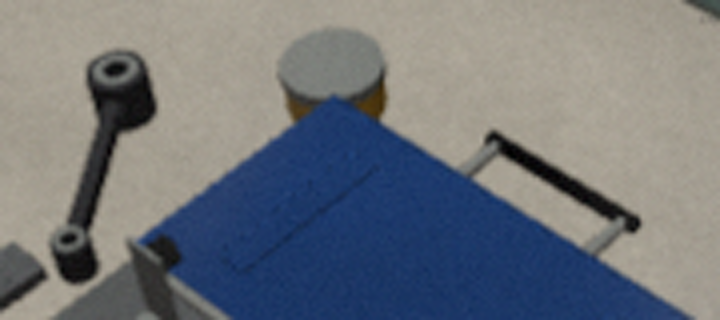

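Scene view agrees with the projections within about 1 px (hub (214,152), eye (202,194), handle (326,180)). I'll move above the handle.

{"method": "servo_tool", "body": {"increments": [{"tx":45,"ty":-25,"tz":-6,"rz":-0.07,"hand":1},{"tx":95,"ty":-55,"tz":-6,"rz":-0.15,"hand":1},{"tx":145,"ty":-83,"tz":-6,"rz":-0.23,"hand":1},{"tx":195,"ty":-110,"tz":-6,"rz":-0.31,"hand":1},{"tx":245,"ty":-140,"tz":-6,"rz":-0.39,"hand":0.5},{"tx":295,"ty":-168,"tz":-6,"rz":-0.47,"hand":0},{"tx":345,"ty":-197,"tz":-6,"rz":-0.55,"hand":-0.1},{"tx":358,"ty":-250,"tz":-6,"rz":-0.63,"hand":-0.1},{"tx":370,"ty":-305,"tz":-6,"rz":-0.72,"hand":-0.1},{"tx":382,"ty":-360,"tz":-6,"rz":-0.8,"hand":-0.1},{"tx":394,"ty":-415,"tz":-6,"rz":-0.88,"hand":-0.1},{"tx":406,"ty":-470,"tz":-6,"rz":-0.96,"hand":-0.1},{"tx":416,"ty":-520,"tz":-6,"rz":-1.04,"hand":-0.1},{"tx":422,"ty":-548,"tz":-6,"rz":-1.084,"hand":-0.1},{"tx":422,"ty":-548,"tz":-6,"rz":-1.084,"hand":-0.1},{"tx":422,"ty":-548,"tz":-6,"rz":-1.084,"hand":-0.1},{"tx":422,"ty":-548,"tz":-6,"rz":-1.084,"hand":-0.1}]}}

```text
invalid input
```

Run:
```python
from h import *
s=get_state();print(s)
print(toolinc([434,8,110-tcp_to_grasp],[np.pi,0,1.339]))
cv2.imwrite("pics/top1.png",snapshot("top")[:,:,::-1])
```

```text
{'time_s': 0.1, 'joint_positions': array([ 1.27300476,  0.46827964, -0.0116314 ,  1.60351457,  0.00601505,
        1.07140415, -0.05631446]), 'joint_vel': array([-0.00247547, -0.00133451,  0.00050963, -0.00287076,  0.00142303,
        0.00024432, -0.00240987]), 'effort': array([ 1.02383638e-03, -5.21647310e+01, -1.25540514e-02, -2.44369555e+01,
       -5.68471884e-02,  1.40611944e-02,  5.76288858e-05]), 'tool_pos': array([ 163.64529561, -628.52635573,  213.74879171]), 'orientation': array([-3.14002571e+00,  1.14532144e-04,  2.54745382e-01]), 'force': array([ 0.00768563,  0.70453259, -0.22203756]), 'torque': array([0.02645988, 0.01156165, 0.01196717]), 'gripper_force': 0.0, 'gripper_width': 1.0023497982783822}
(array([ 422. , -547.7,  123.3]), array([-1.5000e-03, -7.0000e-04, -1.0843e+00]))
```

The call was refused, possibly because keys were missing, so I'll give every field.

{"method": "servo_tool", "body": {"increments": [{"tx":45,"ty":-25,"tz":-6,"rx":0,"ry":0,"rz":-0.07,"hand":1},{"tx":95,"ty":-55,"tz":-6,"rx":0,"ry":0,"rz":-0.15,"hand":1},{"tx":145,"ty":-83,"tz":-6,"rx":0,"ry":0,"rz":-0.23,"hand":1},{"tx":195,"ty":-110,"tz":-6,"rx":0,"ry":0,"rz":-0.31,"hand":1},{"tx":245,"ty":-140,"tz":-6,"rx":0,"ry":0,"rz":-0.39,"hand":0.5},{"tx":295,"ty":-168,"tz":-6,"rx":0,"ry":0,"rz":-0.47,"hand":0},{"tx":345,"ty":-197,"tz":-6,"rx":0,"ry":0,"rz":-0.55,"hand":-0.1},{"tx":358,"ty":-250,"tz":-6,"rx":0,"ry":0,"rz":-0.63,"hand":-0.1},{"tx":370,"ty":-305,"tz":-6,"rx":0,"ry":0,"rz":-0.72,"hand":-0.1},{"tx":382,"ty":-360,"tz":-6,"rx":0,"ry":0,"rz":-0.8,"hand":-0.1},{"tx":394,"ty":-415,"tz":-6,"rx":0,"ry":0,"rz":-0.88,"hand":-0.1},{"tx":406,"ty":-470,"tz":-6,"rx":0,"ry":0,"rz":-0.96,"hand":-0.1},{"tx":416,"ty":-520,"tz":-6,"rx":0,"ry":0,"rz":-1.04,"hand":-0.1},{"tx":422,"ty":-548,"tz":-6,"rx":0,"ry":0,"rz":-1.084,"hand":-0.1},{"tx":422,"ty":-548,"tz":-6,"rx":0,"ry":0,"rz":-1.084,"hand":-0.1},{"tx":422,"ty":-548,"tz":-6,"rx":0,"ry":0,"rz":-1.084,"hand":-0.1}], "newtons": 12}}

```text
time_s: 2.15
tool_pos: [434.1, 6.6, 220.4]
orientation: [-3.141, 0.001, 1.337]
force: [-0.7, -0.1, 0.1]
gripper_width: 0.452
gripper_force: 0.0
```

{"method": "servo_tool", "body": {"increments": [{"tx":0,"ty":0,"tz":15,"rx":0,"ry":0,"rz":0,"hand":-0.32},{"tx":0,"ty":0,"tz":35,"rx":0,"ry":0,"rz":0,"hand":-0.32},{"tx":0,"ty":0,"tz":55,"rx":0,"ry":0,"rz":0,"hand":-0.32},{"tx":0,"ty":0,"tz":75,"rx":0,"ry":0,"rz":0,"hand":-0.32},{"tx":0,"ty":0,"tz":90,"rx":0,"ry":0,"rz":0,"hand":-0.32},{"tx":0,"ty":0,"tz":100,"rx":0,"ry":0,"rz":0,"hand":-0.32},{"tx":0,"ty":0,"tz":110,"rx":0,"ry":0,"rz":0,"hand":-0.32},{"tx":0,"ty":0,"tz":120,"rx":0,"ry":0,"rz":0,"hand":-0.32},{"tx":0,"ty":0,"tz":127,"rx":0,"ry":0,"rz":0,"hand":-0.32},{"tx":0,"ty":0,"tz":129,"rx":0,"ry":0,"rz":0,"hand":-0.32},{"tx":0,"ty":0,"tz":129,"rx":0,"ry":0,"rz":0,"hand":-0.32}], "newtons": 12}}

```text
time_s: 3.52
tool_pos: [434.2, 7.7, 91.6]
orientation: [3.142, 0.0, 1.339]
force: [0.2, -0.2, -0.0]
gripper_width: 0.341
gripper_force: 0.0
```

Run:
```python
from h import *
a=snapshot("top")[205:265,285:375,::-1];b=snapshot("scene")[120:220,265:395,::-1]
r=lambda i:cv2.resize(i,(390,300),interpolation=cv2.INTER_CUBIC)
cv2.imwrite("pics/grip.png",np.hstack([r(a),r(b)]))
```

```text
(no output)
```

View pics/grip.png

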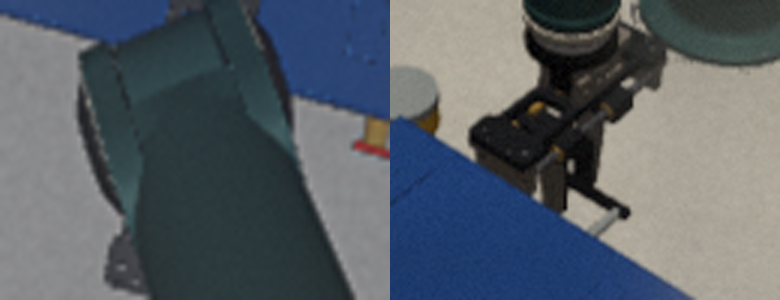

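In the scene half, the fingers straddle the bar on both sides, at about (555,180) and (585,160) of the crop, clear of the lid edge. I'll close on the bar and work out the arc.

{"method": "servo_tool", "body": {"increments": [{"tx":0,"ty":0,"tz":0,"rx":0,"ry":0,"rz":0,"hand":-1},{"tx":0,"ty":0,"tz":0,"rx":0,"ry":0,"rz":0,"hand":-1},{"tx":0,"ty":0,"tz":0,"rx":0,"ry":0,"rz":0,"hand":-1},{"tx":0,"ty":0,"tz":0,"rx":0,"ry":0,"rz":0,"hand":-1}], "newtons": 12}}

```text
time_s: 4.12
tool_pos: [433.9, 7.6, 91.7]
orientation: [-3.141, 0.0, 1.339]
force: [-1.4, 0.1, 4.0]
gripper_width: 0.126
gripper_force: 12.0
```

Run:
```python
from h import *
s=get_state();print(s['force'],s['gripper_width'],s['gripper_force'],s['tool_pos'])
th=np.r_[0,.01,.03,.06,np.arange(.1,1.66,.04),1.68,1.69]
P=np.c_[228*(np.cos(.026)-np.cos(th-.026)),-228*(np.sin(th-.026)+np.sin(.026))]
for a,b in((0,15),(15,30),(30,len(th)-1)):
    print(th[a].round(2),[tuple(x) for x in (P[a+1:b+1]-P[a]).round(0).astype(int)])
```

```text
[-1.36678496  0.07771872  3.96501215] 0.1259808919144326 11.99966311454773 [433.94581298   7.61962109  91.67577222]
0.0 [(np.int64(0), np.int64(-2)), (np.int64(0), np.int64(-7)), (np.int64(0), np.int64(-14)), (np.int64(1), np.int64(-23)), (np.int64(1), np.int64(-32)), (np.int64(3), np.int64(-41)), (np.int64(4), np.int64(-50)), (np.int64(6), np.int64(-59)), (np.int64(8), np.int64(-68)), (np.int64(11), np.int64(-76)), (np.int64(14), np.int64(-85)), (np.int64(17), np.int64(-93)), (np.int64(21), np.int64(-102)), (np.int64(25), np.int64(-110)), (np.int64(29), np.int64(-118))]
0.54 [(np.int64(5), np.int64(-8)), (np.int64(10), np.int64(-16)), (np.int64(15), np.int64(-23)), (np.int64(20), np.int64(-30)), (np.int64(26), np.int64(-37)), (np.int64(32), np.int64(-44)), (np.int64(39), np.int64(-51)), (np.int64(45), np.int64(-57)), (np.int64(52), np.int64(-63)), (np.int64(59), np.int64(-68)), (np.int64(67), np.int64(-74)), (np.int64(74), np.int64(-79)), (np.int64(82), np.int64(-84)), (np.int64(90), np.int64(-88)), (np.int64(98), np.int64(-93))]
1.14 [(np.int64(8), np.int64(-4)), (np.int64(17), np.int64(-7)), (np.int64(25), np.int64(-11)), (np.int64(34), np.int64(-13)), (np.int64(43), np.int64(-16)), (np.int64(52), np.int64(-18)), (np.int64(60), np.int64(-20)), (np.int64(69), np.int64(-21)), (np.int64(79), np.int64(-22)), (np.int64(88), np.int64(-23)), (np.int64(97), np.int64(-23)), (np.int64(106), np.int64(-23)), (np.int64(120), np.int64(-23)), (np.int64(122), np.int64(-22))]
```

{"method": "servo_tool", "body": {"increments": [{"tx":0,"ty":0,"tz":-2,"rx":0,"ry":0,"rz":0,"hand":-1},{"tx":0,"ty":0,"tz":-7,"rx":0,"ry":0,"rz":0,"hand":-1},{"tx":0,"ty":0,"tz":-14,"rx":0,"ry":0,"rz":0,"hand":-1},{"tx":0,"ty":1,"tz":-23,"rx":0,"ry":0,"rz":0,"hand":-1},{"tx":0,"ty":1,"tz":-32,"rx":0,"ry":0,"rz":0,"hand":-1},{"tx":0,"ty":3,"tz":-41,"rx":0,"ry":0,"rz":0,"hand":-1},{"tx":0,"ty":4,"tz":-50,"rx":0,"ry":0,"rz":0,"hand":-1},{"tx":0,"ty":6,"tz":-59,"rx":0,"ry":0,"rz":0,"hand":-1},{"tx":0,"ty":8,"tz":-68,"rx":0,"ry":0,"rz":0,"hand":-1},{"tx":0,"ty":11,"tz":-76,"rx":0,"ry":0,"rz":0,"hand":-1},{"tx":0,"ty":14,"tz":-85,"rx":0,"ry":0,"rz":0,"hand":-1},{"tx":0,"ty":17,"tz":-93,"rx":0,"ry":0,"rz":0,"hand":-1},{"tx":0,"ty":21,"tz":-102,"rx":0,"ry":0,"rz":0,"hand":-1},{"tx":0,"ty":25,"tz":-110,"rx":0,"ry":0,"rz":0,"hand":-1},{"tx":0,"ty":29,"tz":-118,"rx":0,"ry":0,"rz":0,"hand":-1}], "newtons": 12}}

```text
time_s: 6.0
tool_pos: [460.9, 1.2, 209.8]
orientation: [-3.138, 0.001, 1.339]
force: [-7.4, 2.5, 0.7]
gripper_width: 0.126
gripper_force: 12.0
```

{"method": "servo_tool", "body": {"increments": [{"tx":0,"ty":5,"tz":-8,"rx":0,"ry":0,"rz":0,"hand":-1},{"tx":0,"ty":10,"tz":-16,"rx":0,"ry":0,"rz":0,"hand":-1},{"tx":0,"ty":15,"tz":-23,"rx":0,"ry":0,"rz":0,"hand":-1},{"tx":0,"ty":20,"tz":-30,"rx":0,"ry":0,"rz":0,"hand":-1},{"tx":0,"ty":26,"tz":-37,"rx":0,"ry":0,"rz":0,"hand":-1},{"tx":0,"ty":32,"tz":-44,"rx":0,"ry":0,"rz":0,"hand":-1},{"tx":0,"ty":39,"tz":-51,"rx":0,"ry":0,"rz":0,"hand":-1},{"tx":0,"ty":45,"tz":-57,"rx":0,"ry":0,"rz":0,"hand":-1},{"tx":0,"ty":52,"tz":-63,"rx":0,"ry":0,"rz":0,"hand":-1},{"tx":0,"ty":59,"tz":-68,"rx":0,"ry":0,"rz":0,"hand":-1},{"tx":0,"ty":67,"tz":-74,"rx":0,"ry":0,"rz":0,"hand":-1},{"tx":0,"ty":74,"tz":-79,"rx":0,"ry":0,"rz":0,"hand":-1},{"tx":0,"ty":82,"tz":-84,"rx":0,"ry":0,"rz":0,"hand":-1},{"tx":0,"ty":90,"tz":-88,"rx":0,"ry":0,"rz":0,"hand":-1},{"tx":0,"ty":98,"tz":-93,"rx":0,"ry":0,"rz":0,"hand":-1}], "newtons": 12}}

```text
time_s: 7.88
tool_pos: [558.5, -21.6, 305.4]
orientation: [3.139, 0.0, 1.339]
force: [-3.6, 1.2, 4.4]
gripper_width: 0.123
gripper_force: 12.0
```

{"method": "servo_tool", "body": {"increments": [{"tx":0,"ty":8,"tz":-4,"rx":0,"ry":0,"rz":0,"hand":-1},{"tx":0,"ty":17,"tz":-7,"rx":0,"ry":0,"rz":0,"hand":-1},{"tx":0,"ty":25,"tz":-11,"rx":0,"ry":0,"rz":0,"hand":-1},{"tx":0,"ty":34,"tz":-13,"rx":0,"ry":0,"rz":0,"hand":-1},{"tx":0,"ty":43,"tz":-16,"rx":0,"ry":0,"rz":0,"hand":-1},{"tx":0,"ty":52,"tz":-18,"rx":0,"ry":0,"rz":0,"hand":-1},{"tx":0,"ty":60,"tz":-20,"rx":0,"ry":0,"rz":0,"hand":-1},{"tx":0,"ty":69,"tz":-21,"rx":0,"ry":0,"rz":0,"hand":-1},{"tx":0,"ty":79,"tz":-22,"rx":0,"ry":0,"rz":0,"hand":-1},{"tx":0,"ty":88,"tz":-23,"rx":0,"ry":0,"rz":0,"hand":-1},{"tx":0,"ty":97,"tz":-23,"rx":0,"ry":0,"rz":0,"hand":-1},{"tx":0,"ty":106,"tz":-23,"rx":0,"ry":0,"rz":0,"hand":-1},{"tx":0,"ty":112,"tz":-23,"rx":0,"ry":0,"rz":0,"hand":-1},{"tx":0,"ty":117,"tz":-23,"rx":0,"ry":0,"rz":0,"hand":-1},{"tx":0,"ty":120,"tz":-23,"rx":0,"ry":0,"rz":0,"hand":-1},{"tx":0,"ty":120,"tz":-23,"rx":0,"ry":0,"rz":0,"hand":-1}], "newtons": 12}}

```text
time_s: 9.88
tool_pos: [674.3, -48.9, 324.8]
orientation: [-3.14, -0.0, 1.339]
force: [-1.0, 3.4, -0.7]
gripper_width: 0.126
gripper_force: 12.0
```

{"method": "servo_tool", "body": {"increments": [{"tx":0,"ty":0,"tz":0,"rx":0,"ry":0,"rz":0,"hand":-0.6},{"tx":0,"ty":0,"tz":0,"rx":0,"ry":0,"rz":0,"hand":-0.3},{"tx":0,"ty":0,"tz":0,"rx":0,"ry":0,"rz":0,"hand":0},{"tx":0,"ty":0,"tz":0,"rx":0,"ry":0,"rz":0,"hand":0},{"tx":0,"ty":0,"tz":0,"rx":0,"ry":0,"rz":0,"hand":0},{"tx":0,"ty":0,"tz":-10,"rx":0,"ry":0,"rz":0,"hand":0},{"tx":0,"ty":0,"tz":-25,"rx":0,"ry":0,"rz":0,"hand":0},{"tx":0,"ty":0,"tz":-45,"rx":0,"ry":0,"rz":0,"hand":0},{"tx":0,"ty":0,"tz":-65,"rx":0,"ry":0,"rz":0,"hand":0},{"tx":0,"ty":0,"tz":-75,"rx":0,"ry":0,"rz":0,"hand":0},{"tx":0,"ty":-20,"tz":-75,"rx":0,"ry":0,"rz":0,"hand":0},{"tx":0,"ty":-60,"tz":-75,"rx":0,"ry":0,"rz":0,"hand":0.5},{"tx":0,"ty":-110,"tz":-75,"rx":0,"ry":0,"rz":0,"hand":0.5},{"tx":0,"ty":-140,"tz":-75,"rx":0,"ry":0,"rz":0,"hand":0.5},{"tx":0,"ty":-150,"tz":-75,"rx":0,"ry":0,"rz":0,"hand":0.5}], "newtons": 12}}

```text
time_s: 11.75
tool_pos: [527.4, -14.2, 401.5]
orientation: [3.14, 0.001, 1.339]
force: [0.5, -0.7, -0.4]
gripper_width: 0.75
gripper_force: 0.0
```

Run:
```python
from h import *
cv2.imwrite("pics/lid.png",snapshot("scene")[:,:,::-1])
im=snapshot("top")
hub=plane("top",[[448.1,234.2]],46)[0]
b=np.array([470.2,-365.8]);
print(get_state()['tool_pos'])
print(toolinc([b[0],b[1],160],[np.pi,0,.422]))
```

```text
[528.41277822 -14.68450615 401.32959571]
(array([-355. ,   23.7,  241.5]), array([ 1.600e-03, -2.000e-04,  9.167e-01]))
```

View pics/lid.png

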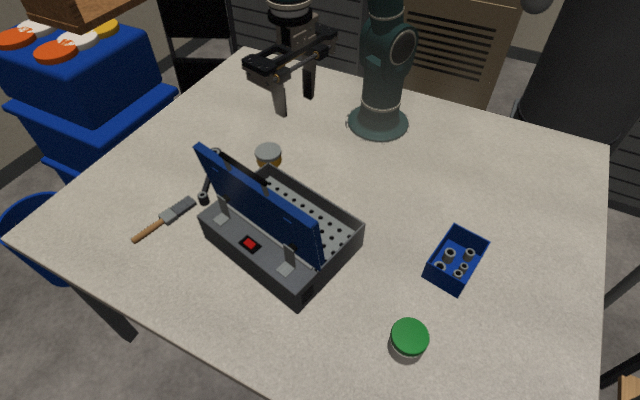

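The lid now rests back on its stops (blue panel from (200,150) to (320,260)) and the tub is open with the strainer visible. The gripper is clear at (285,70). Next I move above the lever, height first.

{"method": "servo_tool", "body": {"increments": [{"tx":-15,"ty":0,"tz":0,"rx":0,"ry":0,"rz":0.03,"hand":0.3},{"tx":-45,"ty":0,"tz":0,"rx":0,"ry":0,"rz":0.1,"hand":0.3},{"tx":-85,"ty":3,"tz":0,"rx":0,"ry":0,"rz":0.2,"hand":0.3},{"tx":-125,"ty":6,"tz":0,"rx":0,"ry":0,"rz":0.3,"hand":0.3},{"tx":-165,"ty":9,"tz":0,"rx":0,"ry":0,"rz":0.4,"hand":0.3},{"tx":-205,"ty":12,"tz":10,"rx":0,"ry":0,"rz":0.5,"hand":0.3},{"tx":-245,"ty":15,"tz":30,"rx":0,"ry":0,"rz":0.6,"hand":0.3},{"tx":-285,"ty":18,"tz":60,"rx":0,"ry":0,"rz":0.7,"hand":0.3},{"tx":-320,"ty":21,"tz":100,"rx":0,"ry":0,"rz":0.8,"hand":0.3},{"tx":-343,"ty":23,"tz":140,"rx":0,"ry":0,"rz":0.88,"hand":0.3},{"tx":-355,"ty":24,"tz":180,"rx":0,"ry":0,"rz":0.917,"hand":0.3},{"tx":-355,"ty":24,"tz":215,"rx":0,"ry":0,"rz":0.917,"hand":0.3},{"tx":-355,"ty":24,"tz":235,"rx":0,"ry":0,"rz":0.917,"hand":0.3},{"tx":-355,"ty":24,"tz":241,"rx":0,"ry":0,"rz":0.917,"hand":0.3},{"tx":-355,"ty":24,"tz":241,"rx":0,"ry":0,"rz":0.917,"hand":0.3},{"tx":-355,"ty":24,"tz":241,"rx":0,"ry":0,"rz":0.917,"hand":0.3}], "newtons": 30}}

```text
time_s: 13.85
tool_pos: [470.6, -366.4, 160.5]
orientation: [3.14, -0.001, 0.421]
force: [0.8, 0.3, -0.3]
gripper_width: 0.652
gripper_force: 0.0
```

Run:
```python
from h import *
print(get_state()['tool_pos'],get_state()['orientation'])
print(toolinc([469.8,-366,25-tcp_to_grasp],[np.pi,0,.422]))
a=snapshot("top")[160:270,400:500,::-1];b=snapshot("scene")[80:220,170:297,::-1]
r=lambda i:cv2.resize(i,(390,430),interpolation=cv2.INTER_CUBIC)
cv2.imwrite("pics/lev.png",np.hstack([r(a),r(b)]))
```

```text
[ 470.56807203 -366.41769612  160.51585724] [ 3.14000073e+00 -6.82664387e-04  4.20970333e-01]
(array([ -0.6,  -0.9, 154.2]), array([ 0.0016, -0.0007, -0.001 ]))
```

View pics/lev.png

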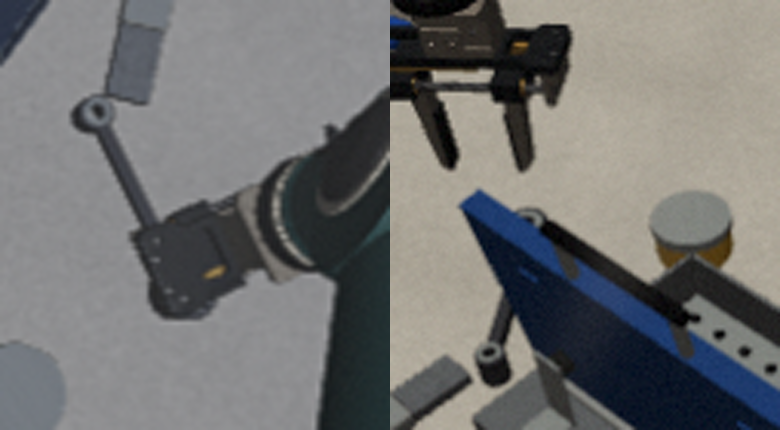

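In the top half the hand sits over the slim arm just beyond the hub, with the eye at (95,112) and the closing line square to the lever. The fingers are in the clear. Now descend and pinch.

{"method": "servo_tool", "body": {"increments": [{"tx":-0.5,"ty":-1,"tz":25,"rx":0,"ry":0,"rz":0,"hand":0.3},{"tx":-0.5,"ty":-1,"tz":60,"rx":0,"ry":0,"rz":0,"hand":0.1},{"tx":-0.5,"ty":-1,"tz":90,"rx":0,"ry":0,"rz":0,"hand":0.1},{"tx":-0.5,"ty":-1,"tz":115,"rx":0,"ry":0,"rz":0,"hand":0.1},{"tx":-0.5,"ty":-1,"tz":135,"rx":0,"ry":0,"rz":0,"hand":0.1},{"tx":-0.5,"ty":-1,"tz":147,"rx":0,"ry":0,"rz":0,"hand":0.1},{"tx":-0.5,"ty":-1,"tz":153,"rx":0,"ry":0,"rz":0,"hand":0.1},{"tx":-0.5,"ty":-1,"tz":154,"rx":0,"ry":0,"rz":0,"hand":0.1},{"tx":-0.5,"ty":-1,"tz":154,"rx":0,"ry":0,"rz":0,"hand":-0.5},{"tx":-0.5,"ty":-1,"tz":154,"rx":0,"ry":0,"rz":0,"hand":-1},{"tx":-0.5,"ty":-1,"tz":154,"rx":0,"ry":0,"rz":0,"hand":-1},{"tx":-0.5,"ty":-1,"tz":154,"rx":0,"ry":0,"rz":0,"hand":-1},{"tx":-0.5,"ty":-1,"tz":154,"rx":0,"ry":0,"rz":0,"hand":-1},{"tx":-0.5,"ty":-1,"tz":154,"rx":0,"ry":0,"rz":0,"hand":-1},{"tx":-0.5,"ty":-1,"tz":154,"rx":0,"ry":0,"rz":0,"hand":-1}], "newtons": 45}}

```text
time_s: 15.82
tool_pos: [469.6, -365.5, 5.9]
orientation: [3.14, -0.0, 0.422]
force: [0.6, -3.2, 1.7]
gripper_width: 0.136
gripper_force: 45.0
```

{"method": "servo_tool", "body": {"increments": [{"tx":0,"ty":0,"tz":-2,"rx":0,"ry":0,"rz":0,"hand":-1},{"tx":0,"ty":0,"tz":-5,"rx":0,"ry":0,"rz":0,"hand":-1},{"tx":0,"ty":0,"tz":-10,"rx":0,"ry":0,"rz":0,"hand":-1},{"tx":0,"ty":0,"tz":-20,"rx":0,"ry":0,"rz":0,"hand":-1},{"tx":0,"ty":0,"tz":-32,"rx":0,"ry":0,"rz":0,"hand":-1},{"tx":0,"ty":0,"tz":-45,"rx":0,"ry":0,"rz":0,"hand":-1},{"tx":0,"ty":0,"tz":-52,"rx":0,"ry":0,"rz":0,"hand":-1},{"tx":0,"ty":0,"tz":-55,"rx":0,"ry":0,"rz":0,"hand":-1},{"tx":0,"ty":0,"tz":-55,"rx":0,"ry":0,"rz":0,"hand":-1},{"tx":0,"ty":0,"tz":-55,"rx":0,"ry":0,"rz":0,"hand":-1}], "newtons": 45}}

```text
time_s: 17.08
tool_pos: [469.0, -364.8, 60.1]
orientation: [-3.141, 0.001, 0.422]
force: [0.3, 0.5, -6.6]
gripper_width: 0.136
gripper_force: 45.0
```

Run:
```python
from h import *
s=get_state();print(s['tool_pos'],s['orientation'],s['force'],s['torque'],s['gripper_width'])
r=R.from_euler('xyz',s['orientation']);print("tool-axis torque",r.inv().apply(s['torque']))
# final: washer frame
Y=-.2315;h=np.array([655.9,-44.3]);x=np.array([np.cos(Y),np.sin(Y)]);y=np.array([-x[1],x[0]])
t=h+x*(-62-55)+y*-33.5; print("final",t)
print("via",toolinc([470,-366,110+65+25-tcp_to_grasp]),"final",toolinc([*t,110+60+25-tcp_to_grasp],[np.pi,0,np.pi/2+Y]))
off=18.7;d=np.array([np.cos(.422),np.sin(.422)])
p=s['tool_pos'];g=p+[0,0,off]
print("expect hub,eye top px",[proj(n,[[*(g[:2]-46*d),g[2]+21],[*(g[:2]+122*d),g[2]+9]]).round(1).tolist() for n in("top","scene")])
a=snapshot("top")[150:260,400:500,::-1];b=snapshot("scene")[80:220,170:297,::-1]
q=lambda i:cv2.resize(i,(390,430),interpolation=cv2.INTER_CUBIC)
cv2.imwrite("pics/lev2.png",np.hstack([q(a),q(b)]))
```

```text
[ 469.02192367 -364.76192042   60.1235219 ] [-3.14084140e+00  5.02544107e-04  4.21801503e-01] [ 0.34079035  0.51094533 -6.57975402] [-0.07048245 -0.00679467  0.01575958] 0.13585461890859146
tool-axis torque [-0.06709455 -0.02266852 -0.01570883]
final [534.33500482 -50.06211304]
via (array([   0.3,    1.4, -121.2]), None) final (array([ 188.4, -260.5, -116.1]), array([-9.000e-04,  1.000e-04, -9.175e-01]))
expect hub,eye top px [[[453.6, 234.2], [429.0, 185.7]], [[210.9, 138.6], [197.6, 181.3]]]
```

View pics/lev2.png

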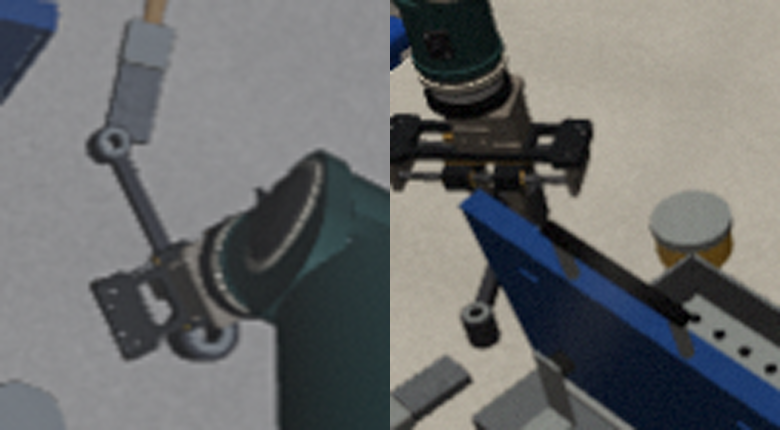

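The lever has left the bench and hangs level. The eye in the scene crop is at (199,182), where (198,181) was predicted for level, and in the top view at (429,186) as predicted. I'll raise it, turn it beside the washer, and then slide it along the washer's y.

{"method": "servo_tool", "body": {"increments": [{"tx":0,"ty":1,"tz":-5,"rx":0,"ry":0,"rz":0,"hand":-1},{"tx":0,"ty":1,"tz":-15,"rx":0,"ry":0,"rz":0,"hand":-1},{"tx":0,"ty":1,"tz":-32,"rx":0,"ry":0,"rz":0,"hand":-1},{"tx":0,"ty":1,"tz":-52,"rx":0,"ry":0,"rz":0,"hand":-1},{"tx":0,"ty":1,"tz":-75,"rx":0,"ry":0,"rz":0,"hand":-1},{"tx":0,"ty":1,"tz":-98,"rx":0,"ry":0,"rz":-0.03,"hand":-1},{"tx":0,"ty":1,"tz":-115,"rx":0,"ry":0,"rz":-0.09,"hand":-1},{"tx":0,"ty":1,"tz":-123,"rx":0,"ry":0,"rz":-0.18,"hand":-1},{"tx":0,"ty":1,"tz":-125,"rx":0,"ry":0,"rz":-0.27,"hand":-1},{"tx":0,"ty":1,"tz":-125,"rx":0,"ry":0,"rz":-0.36,"hand":-1},{"tx":0,"ty":1,"tz":-125,"rx":0,"ry":0,"rz":-0.45,"hand":-1},{"tx":0,"ty":1,"tz":-125,"rx":0,"ry":0,"rz":-0.54,"hand":-1},{"tx":0,"ty":1,"tz":-125,"rx":0,"ry":0,"rz":-0.63,"hand":-1},{"tx":0,"ty":1,"tz":-125,"rx":0,"ry":0,"rz":-0.72,"hand":-1},{"tx":0,"ty":1,"tz":-125,"rx":0,"ry":0,"rz":-0.8,"hand":-1},{"tx":0,"ty":1,"tz":-125,"rx":0,"ry":0,"rz":-0.87,"hand":-1},{"tx":0,"ty":1,"tz":-125,"rx":0,"ry":0,"rz":-0.91,"hand":-1},{"tx":0,"ty":1,"tz":-125,"rx":0,"ry":0,"rz":-0.917,"hand":-1},{"tx":0,"ty":1,"tz":-125,"rx":0,"ry":0,"rz":-0.917,"hand":-1}], "newtons": 45}}

```text
time_s: 19.55
tool_pos: [469.7, -366.0, 185.8]
orientation: [3.141, 0.0, 1.338]
force: [0.3, 0.9, -6.1]
gripper_width: 0.137
gripper_force: 45.0
```

Run:
```python
from h import *
s=get_state();print(s['tool_pos'],s['orientation'],s['force'],s['gripper_width'])
print(toolinc([534.3,-50.1,176.3],[np.pi,0,1.339]))
```

```text
[ 469.70542881 -365.95973561  185.84844977] [3.14144699e+00 2.75491933e-04 1.33808600e+00] [ 0.32192492  0.85546213 -6.09729232] 0.13684104510257186
(array([322.2, -10. ,   9.5]), array([ 0.0001,  0.0003, -0.0009]))
```

{"method": "servo_tool", "body": {"increments": [{"tx":5,"ty":-1,"tz":0,"rx":0,"ry":0,"rz":0,"hand":-1},{"tx":15,"ty":-3,"tz":0,"rx":0,"ry":0,"rz":0,"hand":-1},{"tx":32,"ty":-5,"tz":0,"rx":0,"ry":0,"rz":0,"hand":-1},{"tx":54,"ty":-7,"tz":0,"rx":0,"ry":0,"rz":0,"hand":-1},{"tx":78,"ty":-9,"tz":0,"rx":0,"ry":0,"rz":0,"hand":-1},{"tx":102,"ty":-10,"tz":0,"rx":0,"ry":0,"rz":0,"hand":-1},{"tx":126,"ty":-10,"tz":0,"rx":0,"ry":0,"rz":0,"hand":-1},{"tx":150,"ty":-10,"tz":0,"rx":0,"ry":0,"rz":0,"hand":-1},{"tx":174,"ty":-10,"tz":0,"rx":0,"ry":0,"rz":0,"hand":-1},{"tx":198,"ty":-10,"tz":0,"rx":0,"ry":0,"rz":0,"hand":-1},{"tx":222,"ty":-10,"tz":0,"rx":0,"ry":0,"rz":0,"hand":-1},{"tx":246,"ty":-10,"tz":0,"rx":0,"ry":0,"rz":0,"hand":-1},{"tx":268,"ty":-10,"tz":2,"rx":0,"ry":0,"rz":0,"hand":-1},{"tx":288,"ty":-10,"tz":4,"rx":0,"ry":0,"rz":0,"hand":-1},{"tx":304,"ty":-10,"tz":6,"rx":0,"ry":0,"rz":0,"hand":-1},{"tx":315,"ty":-10,"tz":8,"rx":0,"ry":0,"rz":0,"hand":-1},{"tx":321,"ty":-10,"tz":9,"rx":0,"ry":0,"rz":0,"hand":-1},{"tx":322,"ty":-10,"tz":9,"rx":0,"ry":0,"rz":0,"hand":-1},{"tx":322,"ty":-10,"tz":9,"rx":0,"ry":0,"rz":0,"hand":-1},{"tx":322,"ty":-10,"tz":9,"rx":0,"ry":0,"rz":0,"hand":-1}], "newtons": 45}}

```text
time_s: 22.05
tool_pos: [534.0, -51.0, 176.6]
orientation: [3.142, 0.0, 1.338]
force: [0.0, -0.1, -5.9]
gripper_width: 0.14
gripper_force: 45.0
```

{"method": "servo_tool", "body": {"increments": [{"tx":0,"ty":0,"tz":0,"rx":0,"ry":0,"rz":0,"hand":-1},{"tx":0,"ty":0,"tz":0,"rx":0,"ry":0,"rz":0,"hand":-1},{"tx":0,"ty":0,"tz":0,"rx":0,"ry":0,"rz":0,"hand":-1},{"tx":0,"ty":0,"tz":0,"rx":0,"ry":0,"rz":0,"hand":-1}], "newtons": 45}}

```text
time_s: 22.55
tool_pos: [534.0, -50.2, 176.6]
orientation: [-3.142, 0.0, 1.339]
force: [-0.8, 0.1, -6.0]
gripper_width: 0.136
gripper_force: 45.0
```

Run:
```python
from h import *
s=get_state();print(s['tool_pos'],s['orientation'],s['force'],s['joint_vel'].round(4))
d=np.array([np.cos(1.339),np.sin(1.339)]);g=s['tool_pos']+[0,0,18.7]
e=[[*(g[:2]-46*d),g[2]+21],[*(g[:2]+122*d),g[2]+9]]
print([proj(n,e).round(1).tolist() for n in("top","scene")])
a=snapshot("top")[120:260,250:420,::-1];b=snapshot("scene")[80:280,190:390,::-1]
q=lambda i:cv2.resize(i,(400,400),interpolation=cv2.INTER_CUBIC)
cv2.imwrite("pics/fin.png",np.hstack([q(a),q(b)]))
```

```text
[534.03980951 -50.22415993 176.55795513] [-3.14150855e+00  5.49761943e-05  1.33870071e+00] [-0.80311353  0.11904788 -5.99525717] [-0.0022  0.0003 -0.0021  0.0004  0.0016  0.0004  0.0007]
[[[364.0, 198.3], [305.8, 185.1]], [[271.0, 159.5], [323.6, 196.1]]]
```

View pics/fin.png

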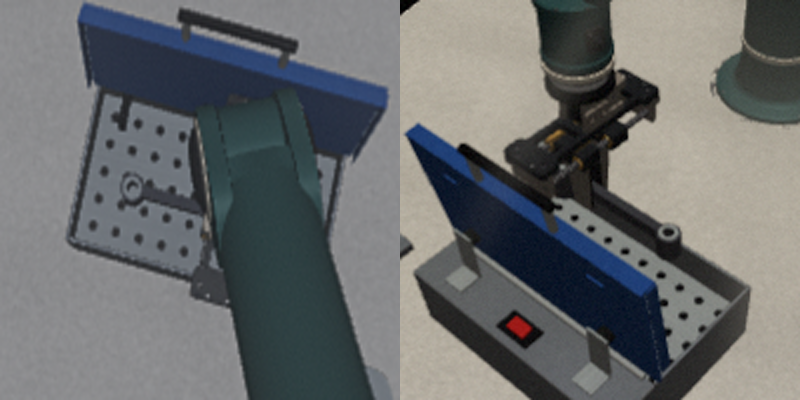

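The lever is over the tub. Its eye is at (306,185) in the top view and (324,196) in the scene view, within 1 px of the level prediction. The lid is back on its stops and the gripper body is clear of it, so I'm handing in.

```bash
python3 -c "
from bench import *
print(sign_off())"
```

```text
the job is handed in; nothing more can be done
None
```

The lid is open and resting on its stops, and the gripper is holding the lever level and still, lengthways over the tub with its underside about 60 mm above the rim; I did not touch the bin, jar, tin or brush.

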